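# Close up and test-start a serviced vacuum cleaner

## Task

The filter of this vacuum cleaner has just been changed: push its yellow filter cover fully shut, then press the dotted end of the red rocker so that it is switched on, and last press the green start button on the orange hand control fully down and let it come up again, in this order. Nothing is to be picked up: press the control where it lies without lifting or shoving it, do not press the red stop button or the grey cord-rewind button, and leave the tools and other things on the bench where they are.

Things in the scene. Friction and masses are not known exactly. Their poses are not given: they have to be found in the camera images.
- vac: the black canister vacuum cleaner, fixed on the bench: rounded hull 410 mm long along its own x, 240 mm wide, with a flat deck 195 mm above its underside; origin at the centre of its underside, own z up. Its -x end faces roughly to the robot.
- cover (a joint): hinge of the yellow filter cover on the deck, rad: 0 = shut, grows as the cover opens upward (at most 1.0; it starts standing partly open, 0.35 to 0.75). The hinge is stiff: the cover stays wherever it is left, and about 3 N downward, 85 mm from the hinge line, moves it.
- cover_hinge (a point): middle of the cover's hinge line, which runs along the vacuum cleaner's own y, 207 mm above the bench. The cover is a yellow plate 140 mm long, 150 mm wide, 8 mm thick; from the hinge it reaches towards the vacuum cleaner's -x, with its free edge 140 mm from the hinge (a black tab adds 10 mm).
- cover_push (a point): point on the cover's outer (upper) face, on its centre line, 85 mm from the hinge line; moves with the cover, and is 211 mm above the bench when the cover is shut.
- rocker (a joint): the red on/off rocker pedal on the deck, rad: 0 = off (end with the white dot raised), 0.28 = on (dotted end fully down). It stays as it is left; about 2 N down at the dot tips it.
- rocker_on (a point): the white dot on the rocker's upper face, 30 mm from the pivot, on the end towards the vacuum cleaner's -x; this end is pressed to switch on and moves down about 8 mm, starting 220 mm above the bench. The pedal is 80 mm long along the vacuum cleaner's x, 46 mm wide, 12 mm thick.
- rewind (a joint): grey round cord-rewind button beside the rocker, m pressed: 0 = up, 0.008 = fully down; a spring returns it. Not part of the job.
- rewind_top (a point): centre of the top of the grey cord-rewind button, diameter 48 mm, 219 mm above the bench.
- control: the orange hand control box, loose on the bench on rubber feet on the left or on the right of the vacuum cleaner, about 0.7 kg, 170 mm along its own x, 85 mm wide, 42 mm high, with a black face and two buttons, green and red; origin at the centre of its underside, own z up.
- start_btn (a joint): green start button of the control box, m pressed: 0 = up, 0.006 = fully down; needs 4 N to go fully down, a spring returns it.
- start_btn_top (a point): centre of the top of the green start button, diameter 32 mm, at 42 mm from the box's centre towards its -x; moves with the button, which is pressed straight down; 64 mm above the bench when up.
- stop_btn (a joint): red stop button of the control box, m pressed: 0 = up, 0.006 = fully down. Not part of the job.
- stop_btn_top (a point): centre of the top of the red stop button, diameter 32 mm, at 42 mm from the box's centre towards its +x, 64 mm above the bench.
- old_filter: a dirty filter cartridge, black frame 150 x 90 x 30 mm with eight paper panels, lying loose on one side of the vacuum cleaner. Bystander.
- pliers_red: pliers with red handles, 160 x 75 x 15 mm, lying loose; origin near the pivot on its underside. Bystander.
- pliers_grey: pliers with dark grip handles and yellow bands, 160 x 75 x 15 mm, lying loose; origin near the pivot on its underside. Bystander.
- tin: a round dark metal tin, diameter 64 mm, height 22 mm; origin at the centre of its underside. Bystander.
- glasses: amber safety glasses, 136 mm wide, 42 mm high, sides 100 mm long, standing on the bench; origin under the nose bridge. Bystander.
- driver: a screwdriver 150 mm long lying loose; origin on its underside. Bystander.
- spray: a spray can, diameter 52 mm, height 150 mm, standing; origin at the centre of its underside. Bystander.
Mind the look-alikes: they are no part of the job. What is shaped like the control but pink is not meant.

How it is judged:
By the outcome, as a careful person would: the job done as asked, in the order asked, and still so for the second after the job is handed in, with the robot touching nothing.
It also fails if it takes over 58 s, if anything falls off the work surface, if the arm or the gripper's body presses on something with over 40 N, if the wrist force passes 120 N, or if a joint passes its speed limit or range.

## Robot

A 6-joint arm with a two-finger parallel gripper is mounted at the origin on the work surface. World frame = base frame: x ahead of the robot, y to its left, z up, the work surface at z = 0. Lengths are in m, angles in rad, forces in N, time in s.
With the tool pointing down it reaches from about 0.425 to 0.95 m from the base axis. Payload 3.5 kg.
Tool frame: the origin (TCP) lies on the centre line of the jaws, within the pads' length; the fingertips stand 14 mm ahead of it and the grasp point (between the pads) lies 5 mm behind it (tips_ahead is the distance from the TCP to the fingertips, in m); y points along the fingers, z is the direction in which the jaws open and shut, and the axes are right-handed (so a half turn about y gives the same grasp; the last joint's range is limited). The gripper opens to 85 mm and grips with 20 to 120 N. Pads are 22 mm wide; open, the fingers measure 114 mm over their backs; the gripper's body (76 mm by 85 mm) begins 54 mm behind the grasp point. The pads swing forward as they close: fully open they stand 13 mm farther back than shut.
Start: joints at [-1.324, 0.286, 1.577, -0, 1.279, -0.15], TCP at [0.261, -0.623, 0.245] pointing down, gripper open.
Joint ranges: [-2.77, 2.77], [-0.9, 2.22], [0.21, 2.48], [-1.53, 4.67], [0.24, 2.81], [-2.84, 2.84]. Speed limits (rad/s): [2.79, 2.79, 3.14, 3.14, 3.14, 3.14].

## Interface

Orientations are given as a unit quaternion [x, y, z, w].
In Python, from plant import get_state, read_camera, sign_off, tips_ahead gives the robot as it stands.
- The arm moves only by the tool send_rows, never from a script. Its argument "plan" is a list of rows, each a list of 2 entries, a list of its own where there are three numbers: the shift along the tool's x, y, z in units of 12 cm (1.0 is 12 cm), then the turn, a rotation vector about the tool's x, y, z in units of 360 degrees (1.0 is 360 degrees). In form: [[[tx, ty, tz], [rx, ry, rz]], ...]. A call has 1 to 12 rows; each row shifts and turns the commanded pose from where the row before left it, along the tool's axes as they then stand; what a row does not reach is not made up. A row lasts 1/10 s, in which the tool goes at most 50 mm and 8.59 degrees, less where a joint would pass 70% of its speed; a pose out of reach is approached as far as the arm can. A call with a number of a shift or a turn outside -1 to 1 is refused whole. A call with a gripper value outside its range is refused whole. "gripper" is the closure, from 0 (fully open) to 1 (shut), set as the call begins (left out, the last holds). The fingers move at their own pace and stop on an object; "grip_force" is the grip in N (left out, the last holds). Time passes only in rows, so rows that do not move let the fingers close. It gives the time, the measured TCP pose, the force and the opening at its end, in the units of the state.
- get_state(): the state, without advancing time (a new reading comes with each control period).
- read_camera(name): name is "scene" or "top" or "wrist"; returns a dict with "img" (384x512x3 uint8, blue, green, red), "fx", "fy", "cx", "cy" (pixels), "D" ([k1, k2, p1, p2, k3] as OpenCV has them; the pictures are not rectified), "world_from_camera" (4x4, takes a point from camera to world coordinates); the wrist camera has in their place "mount" (4x4, takes a point from camera to tool coordinates, whose origin is the TCP and whose axes are the tool frame's). Camera axes: x right, y down, z forward; pixel columns grow to the right and rows downward; lengths in m; the calibration is good to about 2 mm. A picture is of the moment at which its call begins: read the wrist's pose just before it. There is no depth.
- sign_off(): hands the job in, once; it reports no verdict.
The state is a dict: "time": time; "qpos": joint angles; "dq": joint speeds; "joint_efforts": joint torques, N m; "eef_pos": TCP position; "tcp_rot": TCP orientation; "contact_force": force on the tool from outside, world axes, zero at the start; "wrist_torque": the same for the moment, N m; "opening": opening from 0.0 (shut) to 1.0 (fully open).
Only numpy, scipy, OpenCV 4.12 (cv2) and the standard library are available. Lean on these libraries where they do the work, as an engineer would, in place of code of your own. Each camera call takes 0.05 s, during which the arm holds its last target. There are 200 camera calls.

## Working session

There is one attempt and no reset: what is moved stays moved. The work goes in short steps, Python scripts to look and compute and a tool call to move; the robot and the scene stay as the last step left them, time stands still between calls to the robot, and variables do not carry over. Pictures are saved under pics/ and viewed, about 8 in all and at most 12, crops included, and the job is handed in when it is done.

Besides the shell and the picture viewer there is one more tool, called after ">>>" as name(argument=value, ...) on one line, values as JSON. send_rows: Moves the arm, as the interface text tells. Its arguments: {"type":"object","properties":{"plan":{"type":"array"},"gripper":{"type":"number"},"grip_force":{"type":"number"}},"required":["plan"]}

```bash
mkdir -p pics; ls; cat > h.py <<'E'
import numpy as np, cv2, pickle
from plant import get_state, read_camera, tips_ahead
from scipy.spatial.transform import Rotation as R
def snap(name,fn):
    s=get_state(); c=read_camera(name)
    if 'mount' in c:
        T=np.eye(4);T[:3,:3]=R.from_quat(s['tcp_rot']).as_matrix();T[:3,3]=s['eef_pos']
        c['world_from_camera']=T@np.array(c['mount'])
    cv2.imwrite('pics/'+fn+'.png',c['img']); pickle.dump(c,open('pics/'+fn+'.pkl','wb')); return c
def load(fn): return pickle.load(open('pics/'+fn+'.pkl','rb'))
def K(c): return np.array([[c['fx'],0,c['cx']],[0,c['fy'],c['cy']],[0,0,1.]])
def ray(c,uv):
    p=cv2.undistortPoints(np.array([[uv]],float),K(c),np.array(c['D'],float))[0,0]
    W=np.array(c['world_from_camera']);return W[:3,3],W[:3,:3]@np.array([p[0],p[1],1])
def atz(c,uv,z):
    o,d=ray(c,uv);return o+d*(z-o[2])/d[2]
def tri(obs):
    A=np.zeros((3,3));b=np.zeros(3);L=[]
    for c,uv in obs:
        o,d=ray(c,uv);d=d/np.linalg.norm(d);P=np.eye(3)-np.outer(d,d);A+=P;b+=P@o;L.append((P,o))
    x=np.linalg.solve(A,b);return x,[np.linalg.norm(P@(x-o)) for P,o in L]
def proj(c,X):
    W=np.linalg.inv(np.array(c['world_from_camera']))
    return cv2.projectPoints(np.atleast_2d(X).astype(float),cv2.Rodrigues(W[:3,:3])[0],W[:3,3],K(c),np.array(c['D'],float))[0][:,0]
E
python3 - <<'E'
from h import *
print(get_state(),tips_ahead if not callable(tips_ahead) else tips_ahead())
a=snap('scene','s0')['img'];b=snap('top','t0')['img']
cv2.imwrite('pics/s0b.png',cv2.resize(a,(800,600)));cv2.imwrite('pics/t0b.png',cv2.resize(b,(800,600)))
E
```

```text
pics
{'time': 0.0, 'qpos': array([-1.32399103e+00,  2.87196572e-01,  1.57820099e+00,  9.26493168e-06,
        1.27858427e+00, -1.49999979e-01]), 'dq': array([-0.00046051, -0.00055949, -0.00050494,  0.00011312,  0.00056948,
        0.00065187]), 'joint_efforts': array([-3.66868016e-04, -4.05980337e+01, -2.92626697e+01, -2.04545831e-04,
        5.88722483e-03,  8.82377776e-06]), 'eef_pos': array([ 0.26074335, -0.62192235,  0.24391354]), 'tcp_rot': array([-0.13940997,  0.69407879, -0.69239106,  0.1393345 ]), 'contact_force': array([-0.23892528, -1.2350179 ,  0.35050593]), 'wrist_torque': array([ 0.00427443, -0.03869965, -0.01483694]), 'opening': 1.002605967459756} 0.014
```

View pics/s0b.png

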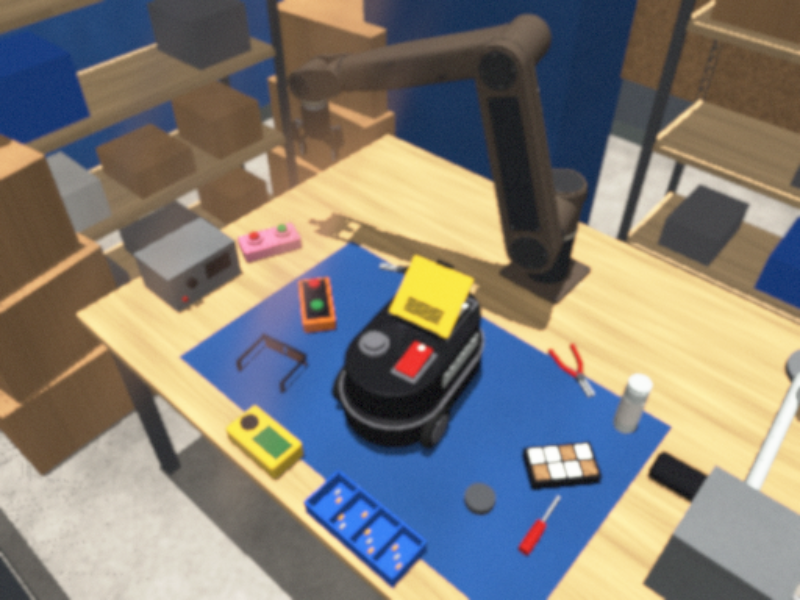

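View pics/t0b.png

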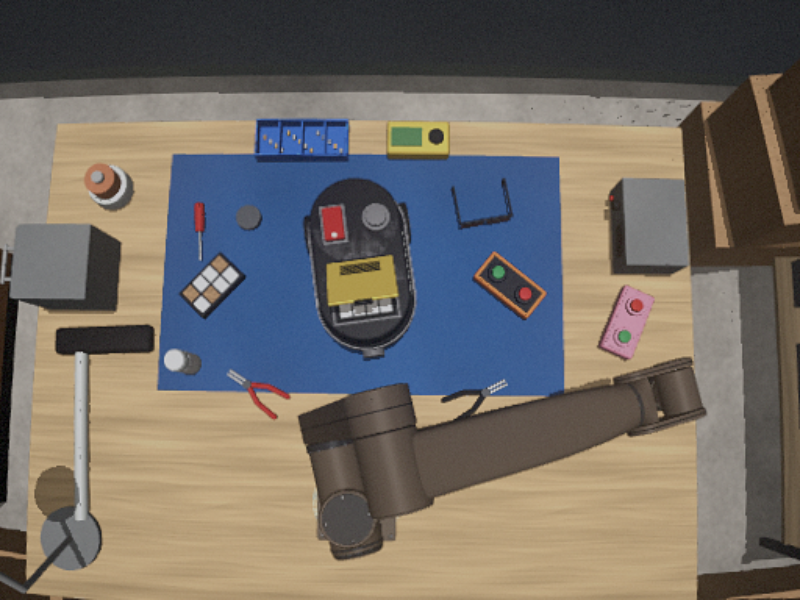

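The scene and top views show:
- **Vac:** centre (360,265) in the enlarged top view, with the yellow cover partly open, the red rocker at (333,223) and the grey rewind button at (376,215).
- **Control candidates (top view):** the orange control is at (510,285), with green at (498,272) and red at (525,294). The look-alike is the pink box at (627,322), with its green button at (624,337). The yellow meter is at (418,138).

I choose the orange box and will check it in a close crop.

```bash
python3 - <<'E'
from h import *
t=load('t0')['img'];s=load('s0')['img']
def cr(i,x,y,w,h,k): return cv2.resize(i[y:y+h,x:x+w],(w*k,h*k),interpolation=cv2.INTER_CUBIC)
A=cr(t,190,105,80,130,4)  # 320x520
B=cr(t,295,150,60,60,4) #240
C=cr(s,180,160,140,130,3) #420x390
D=cr(s,185,170,40,50,4) #160x200
M=np.zeros((600,800,3),np.uint8)
M[:520,:320]=A;M[:390,330:750]=C;M[395:595,330:490]=D;M[395:595,500:740]=B[:200]
cv2.imwrite('pics/m1.png',M)
E
```

```text
(no output)
```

View pics/m1.png

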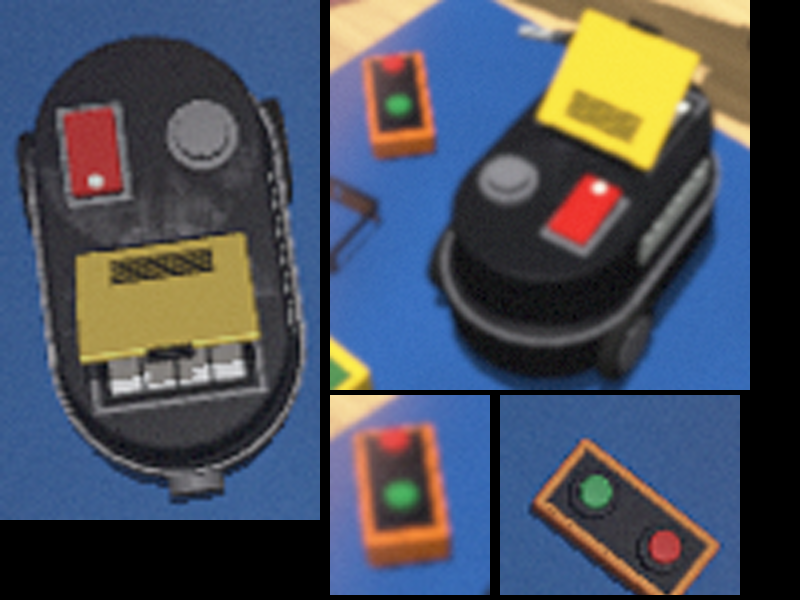

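The crop confirms the choice: orange box, black face, green button near its far-left end. In native pixels:

| Point | Top | Scene |
|---|---|---|
| Dot | (214,150) | (269.7,222.3) |
| Rewind | (240.5,137) | (239.3,217.7) |
| Green | (319,174) | (202.7,194.3) |

Cover corners were also read from both views.

```bash
python3 - <<'E'
from h import *
np.set_printoptions(precision=4,suppress=True)
t=load('t0');s=load('s0')
A=lambda x,y:(x/4+190-.4,y/4+105-.4)
C=lambda x,y:((x-330)/3+180-.3,y/3+160-.3)
B=lambda x,y:((x-500)/4+295-.4,(y-395)/4+150-.4)
P={'dot':(A(96,181),C(599,187)),'rew':(A(202,127),C(508,172)),'green':(B(597,490),C(398,102)),'red':(B(665,547),C(394,63)),
'hR':(A(77,258),C(648,170)),'hL':(A(245,236),C(538,119)),'fR':(A(82,360),C(700,60)),'fL':(A(260,334),C(585,10))}
X={}
for k,(a,b) in P.items():
    X[k],e=tri([(t,a),(s,b)]);print(k,X[k],np.round(e,4))
print('atz top: dot',atz(t,P['dot'][0],.22),'rew',atz(t,P['rew'][0],.219),'green',atz(t,P['green'][0],.064),'red',atz(t,P['red'][0],.064))
# vac yaw from several
d=(X['hL']-X['hR']);print('yaw from hinge (own +y = left?)',np.degrees(np.arctan2(-d[0],d[1])),np.linalg.norm(d))
f=X['fL']-X['fR'];print(np.degrees(np.arctan2(-f[0],f[1])),np.linalg.norm(f))
m=(X['fL']+X['fR']-X['hL']-X['hR'])/2;print('cover dir',m,np.linalg.norm(m),'angle',np.arctan2(m[2],np.hypot(*m[:2])))
print(R.from_quat(get_state()['tcp_rot']).as_matrix())
E
```

```text
dot [0.61   0.0504 0.2212] [0.0002 0.0002]
rew [ 0.6591 -0.0405  0.2201] [0.0012 0.0012]
green [ 0.5595 -0.3371  0.0664] [0.0004 0.0004]
red [ 0.506  -0.4023  0.0612] [0.0006 0.0006]
hR [0.5439 0.0666 0.2069] [0.0002 0.0002]
hL [ 0.5649 -0.0801  0.2064] [0.0004 0.0004]
fR [0.4409 0.0515 0.2933] [0.001 0.001]
fL [ 0.4642 -0.096   0.2986] [0.0002 0.0002]
atz top: dot [0.6102 0.0507 0.22  ] rew [ 0.6602 -0.0414  0.219 ] green [ 0.5601 -0.3377  0.064 ] red [ 0.5059 -0.4023  0.064 ]
yaw from hinge (own +y = left?) -171.83721869288567 0.14822237415870954
-171.02293433106917 0.14937311836199424
cover dir [-0.1019 -0.0155  0.0893] 0.13637573957108262 angle 0.7142290847046839
[[-0.9223 -0.0005  0.3865]
 [-0.3865  0.0021 -0.9223]
 [-0.0003 -1.     -0.0021]]
```

The two views agree with each other and with the given heights. Hinge middle is about (0.554,-0.007,0.207), vac yaw about 8.5° and cover about 0.71 rad. The push point when shut should be about (0.470,-0.019,0.211). I'll shut the fingers, rise, and align the tool with the world axes (tool x=-X, y=-Z, z=-Y).

>>> send_rows(plan=[[[0,-0.3,0],[0,0.0158,0]],[[0,-0.3,0],[0,0.0158,0]],[[0,-0.3,0],[0,0.0158,0]],[[0,-0.15,0],[0,0.0158,0]],[[0,0,0],[0,0,0]],[[0,0,0],[0,0,0]]], gripper=1)

```text
time: 0.7
eef_pos: [0.2608, -0.6223, 0.3702]
tcp_rot: [-0.001, 0.708, -0.707, 0.001]
contact_force: [0.1, 0.3, -1.6]
opening: 0.005
```

>>> send_rows(plan=[[[-0.116,0,-0.334],[0,0,0]],[[-0.116,0,-0.334],[0,0,0]],[[-0.116,0,-0.334],[0,0,0]],[[-0.116,0,-0.334],[0,0,0]],[[-0.116,0,-0.334],[0,0,0]],[[-0.116,0,-0.334],[0,0,0]],[[-0.116,0,-0.334],[0,0,0]],[[-0.116,0,-0.334],[0,0,0]],[[-0.116,0,-0.334],[0,0,0]],[[-0.116,0,-0.334],[0,0,0]],[[-0.116,0,-0.334],[0,0,0]],[[-0.116,0,-0.334],[0,0,0]]])

```text
time: 1.9
eef_pos: [0.4276, -0.1395, 0.3683]
tcp_rot: [-0.002, 0.708, -0.706, -0.001]
contact_force: [0.9, -0.3, 0.9]
opening: -0.004
```

>>> send_rows(plan=[[[-0.116,0,-0.334],[0,0,0]],[[-0.116,0,-0.334],[0,0,0]],[[-0.116,0,-0.334],[0,0,0]],[[0,0,0],[0,0,0]],[[0,0,0],[0,0,0]]])

```text
time: 2.4
eef_pos: [0.4693, -0.0204, 0.3687]
tcp_rot: [-0.003, 0.707, -0.707, -0.0]
contact_force: [0.0, 0.1, -0.3]
opening: 0.002
```

>>> send_rows(plan=[[[0,0.15,0],[0,0,0]],[[0,0.15,0],[0,0,0]],[[0,0.15,0],[0,0,0]],[[0,0.08,0],[0,0,0]],[[0,0.08,0],[0,0,0]],[[0,0.08,0],[0,0,0]],[[0,0.08,0],[0,0,0]],[[0,0.08,0],[0,0,0]],[[0,0,0],[0,0,0]]])

```text
time: 3.3
eef_pos: [0.4692, -0.0213, 0.2676]
tcp_rot: [-0.001, 0.707, -0.707, -0.001]
contact_force: [0.6, 0.3, -0.6]
opening: 0.001
```

```bash
python3 - <<'E'
from h import *
s=snap('scene','s1')['img'];w=snap('wrist','w1')['img']
M=np.zeros((400,800,3),np.uint8)
M[:390,:390]=cv2.resize(s[150:280,190:320],(390,390),interpolation=cv2.INTER_CUBIC)
M[:300,400:]=cv2.resize(w,(400,300));cv2.imwrite('pics/m2.png',M)
print(get_state()['contact_force'])
E
```

```text
[-0.06075255 -0.57055868  0.2976393 ]
```

View pics/m2.png

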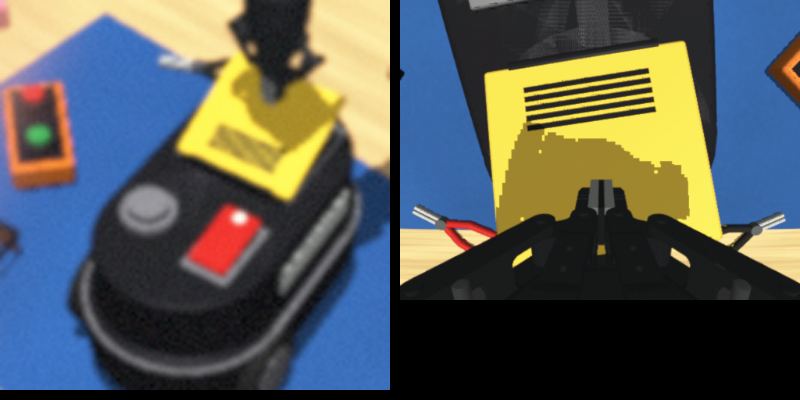

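The cover has come down with the fingertips on its centre line, so I keep pressing.

>>> send_rows(plan=[[[0,0.07,0],[0,0,0]],[[0,0.07,0],[0,0,0]],[[0,0.07,0],[0,0,0]],[[0,0.07,0],[0,0,0]],[[0,0.04,0],[0,0,0]],[[0,0,0],[0,0,0]]])

```text
time: 4.0
eef_pos: [0.4694, -0.0212, 0.2295]
tcp_rot: [-0.0, 0.707, -0.707, -0.001]
contact_force: [-0.9, 0.0, -0.6]
opening: 0.002
```

>>> send_rows(plan=[[[0,0.017,0],[0,0,0]],[[0,0,0],[0,0,0]]])

```text
time: 4.2
eef_pos: [0.4699, -0.0213, 0.2287]
tcp_rot: [0.0, 0.707, -0.707, -0.0]
contact_force: [-0.3, 0.3, 0.6]
opening: -0.003
```

>>> send_rows(plan=[[[0,0.01,0],[0,0,0]],[[0,0,0],[0,0,0]]])

```text
time: 4.4
eef_pos: [0.47, -0.0214, 0.2279]
tcp_rot: [0.0, 0.707, -0.707, 0.0]
contact_force: [0.9, 0.5, 0.3]
opening: -0.001
```

>>> send_rows(plan=[[[0,0.02,0],[0,0,0]],[[0,0,0],[0,0,0]],[[0,0,0],[0,0,0]]])

```text
time: 4.7
eef_pos: [0.4699, -0.0214, 0.2252]
tcp_rot: [-0.0, -0.707, 0.707, 0.0]
contact_force: [0.5, -0.7, 0.6]
opening: 0.002
```

>>> send_rows(plan=[[[0,0.02,0],[0,0,0]],[[0,0,0],[0,0,0]],[[0,0,0],[0,0,0]]])

```text
time: 5.0
eef_pos: [0.4701, -0.0214, 0.2249]
tcp_rot: [-0.0, -0.707, 0.707, -0.0]
contact_force: [-3.9, 0.9, 9.4]
opening: 0.001
```

>>> send_rows(plan=[[[0,0.012,0],[0,0,0]],[[0,0,0],[0,0,0]],[[0,0,0],[0,0,0]]])

```text
time: 5.3
eef_pos: [0.4701, -0.0214, 0.2249]
tcp_rot: [0.0, -0.707, 0.707, -0.0]
contact_force: [-6.8, 2.1, 14.1]
opening: -0.003
```

>>> send_rows(plan=[[[0,-0.1,0],[0,0,0]],[[0,-0.2,0],[0,0,0]],[[0,-0.2,0],[0,0,0]],[[0,0,0],[0,0,0]],[[0,0,0],[0,0,0]]])

```text
time: 5.8
eef_pos: [0.4699, -0.0214, 0.2814]
tcp_rot: [-0.0, -0.707, 0.707, -0.0]
contact_force: [-0.4, 0.1, -0.7]
opening: -0.002
```

```bash
python3 - <<'E'
from h import *
s=snap('scene','s2')['img'];w=snap('wrist','w2')['img']
M=np.zeros((400,800,3),np.uint8)
M[:390,:390]=cv2.resize(s[150:280,190:320],(390,390),interpolation=cv2.INTER_CUBIC)
M[:300,400:]=cv2.resize(w,(400,300));cv2.imwrite('pics/m3.png',M)
E
```

```text
(no output)
```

View pics/m3.png

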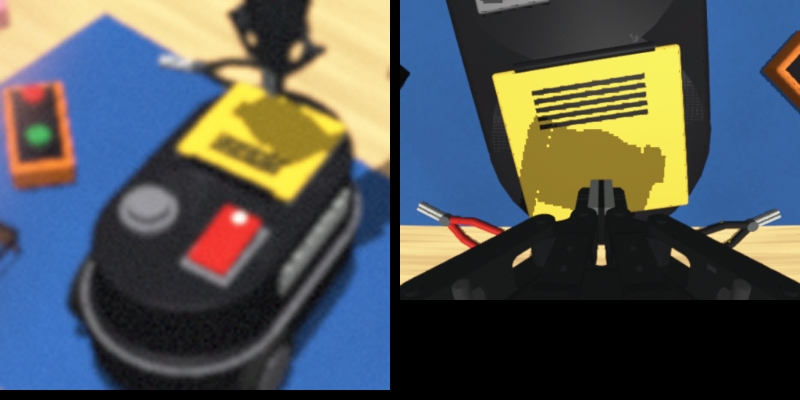

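The cover is flat, with a hard stop at tip z 0.211. Next I move over the dot and descend.

>>> send_rows(plan=[[[-0.29,0,-0.15],[0,0,0]],[[-0.29,0,-0.15],[0,0,0]],[[-0.29,0,-0.15],[0,0,0]],[[-0.29,0,-0.15],[0,0,0]],[[0,0,0],[0,0,0]],[[0,0.15,0],[0,0,0]],[[0,0.15,0],[0,0,0]],[[0,0,0],[0,0,0]],[[0,0,0],[0,0,0]]])

```text
time: 6.8
eef_pos: [0.6082, 0.0503, 0.2444]
tcp_rot: [-0.001, 0.707, -0.707, -0.001]
contact_force: [0.5, 0.5, 0.1]
opening: 0.001
```

```bash
python3 - <<'E'
from h import *
w=snap('wrist','w3')
print(proj(w,[[0.61,.0505,.22]])*1.5)
cv2.imwrite('pics/m4.png',cv2.resize(w['img'],None,fx=1.5,fy=1.5))
E
```

```text
[[385.53126505 349.74711161]]
```

View pics/m4.png

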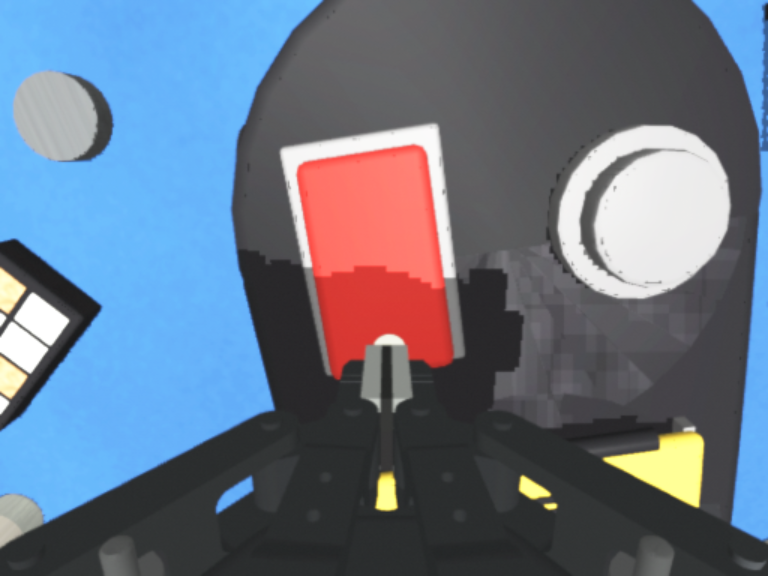

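The tips are over the dot at (388,342), and the rewind button at (645,212) is well clear. I press.

>>> send_rows(plan=[[[0,0.04,0],[0,0,0]],[[0,0.04,0],[0,0,0]],[[0,0.04,0],[0,0,0]],[[0,0.02,0],[0,0,0]],[[0,0,0],[0,0,0]],[[0,0,0],[0,0,0]]])

```text
time: 7.45
eef_pos: [0.6093, 0.0506, 0.2285]
tcp_rot: [0.0, 0.707, -0.707, 0.0]
contact_force: [-0.7, 0.5, -0.9]
opening: -0.0
```

>>> send_rows(plan=[[[0,0.02,0],[0,0,0]],[[0,0,0],[0,0,0]],[[0,0,0],[0,0,0]]])

```text
time: 7.75
eef_pos: [0.6092, 0.0506, 0.2268]
tcp_rot: [0.0, 0.707, -0.707, 0.0]
contact_force: [-2.4, -0.2, 3.9]
opening: -0.001
```

>>> send_rows(plan=[[[0,0.02,0],[0,0,0]],[[0,0,0],[0,0,0]],[[0,0,0],[0,0,0]]])

```text
time: 8.05
eef_pos: [0.6093, 0.0506, 0.2265]
tcp_rot: [-0.0, -0.707, 0.707, -0.0]
contact_force: [-6.0, 0.4, 11.6]
opening: -0.006
```

>>> send_rows(plan=[[[0,0.015,0],[0,0,0]],[[0,0,0],[0,0,0]],[[0,0,0],[0,0,0]]])

```text
time: 8.35
eef_pos: [0.6093, 0.0506, 0.2263]
tcp_rot: [-0.0, -0.707, 0.707, -0.0]
contact_force: [-8.8, 0.0, 16.1]
opening: -0.002
```

>>> send_rows(plan=[[[0,-0.1,0],[0,0,0]],[[0,-0.3,0],[0,0,0]],[[0,-0.3,0],[0,0,0]],[[0.25,0,0],[0,0,0]],[[0.166,0,0],[0,0,0]],[[0,0,0],[0,0,0]],[[0,0,0],[0,0,0]]])

```text
time: 9.05
eef_pos: [0.5594, 0.0506, 0.3057]
tcp_rot: [0.0, 0.707, -0.707, 0.0]
contact_force: [-0.6, -0.4, 0.0]
opening: 0.001
```

```bash
python3 - <<'E'
from h import *
s=snap('scene','s4')['img'];w=snap('wrist','w4')['img']
s0=load('s0')['img']
M=np.zeros((600,800,3),np.uint8)
M[:300,:300]=cv2.resize(s0[210:260,245:295],(300,300),interpolation=cv2.INTER_CUBIC)
M[300:,:300]=cv2.resize(s[210:260,245:295],(300,300),interpolation=cv2.INTER_CUBIC)
M[:375,300:]=cv2.resize(w,(500,375));cv2.imwrite('pics/m5.png',M)
E
```

```text
(no output)
```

View pics/m5.png

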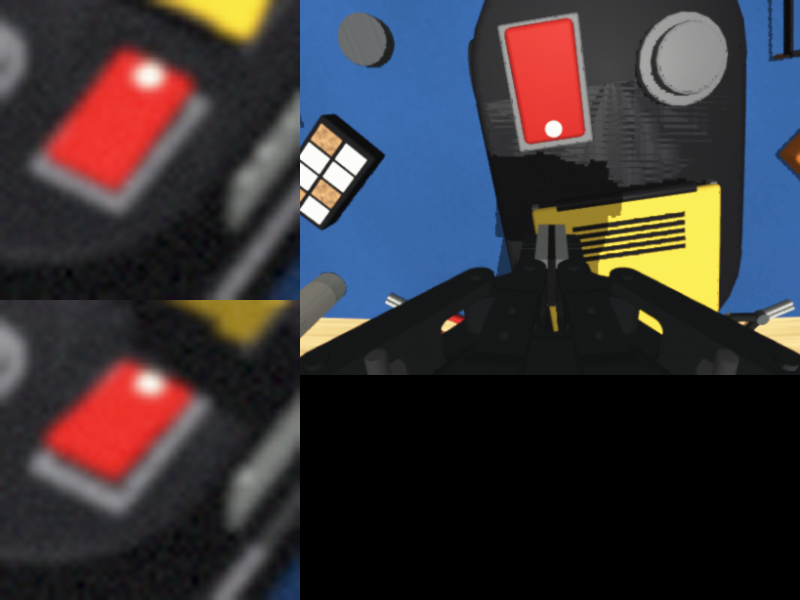

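The before/after crops show the rocker tipped: the far end is raised and the dotted end is down. Next is the green button.

>>> send_rows(plan=[[[0,0,0.323],[0,0,0]],[[0,0,0.323],[0,0,0]],[[0,0,0.323],[0,0,0]],[[0,0,0.323],[0,0,0]],[[0,0,0.323],[0,0,0]],[[0,0,0.323],[0,0,0]],[[0,0,0.323],[0,0,0]],[[0,0,0.323],[0,0,0]],[[0,0,0.323],[0,0,0]],[[0,0,0.323],[0,0,0]],[[0,0,0],[0,0,0]]])

```text
time: 10.25
eef_pos: [0.5587, -0.342, 0.3045]
tcp_rot: [-0.001, -0.707, 0.707, 0.002]
contact_force: [0.8, 0.3, 0.2]
opening: -0.0
```

>>> send_rows(plan=[[[0,0.33,0],[0,0,0]],[[0,0.33,0],[0,0,0]],[[0,0.33,0],[0,0,0]],[[0,0.33,0],[0,0,0]],[[0,0.3,0],[0,0,0]],[[0,0,0],[0,0,0]],[[0,0,0],[0,0,0]]])

```text
time: 10.95
eef_pos: [0.5593, -0.3365, 0.1112]
tcp_rot: [-0.0, 0.708, -0.707, -0.0]
contact_force: [-0.3, -0.9, 0.5]
opening: -0.001
```

```bash
python3 - <<'E'
from h import *
w=snap('wrist','w5')
print(proj(w,[[0.56,-.3375,.064],[.506,-.4023,.064]])*1.5)
cv2.imwrite('pics/m6.png',cv2.resize(w['img'],None,fx=1.5,fy=1.5))
E
```

```text
[[388.40113093 328.76173344]
 [534.86034107 442.24105721]]
```

View pics/m6.png

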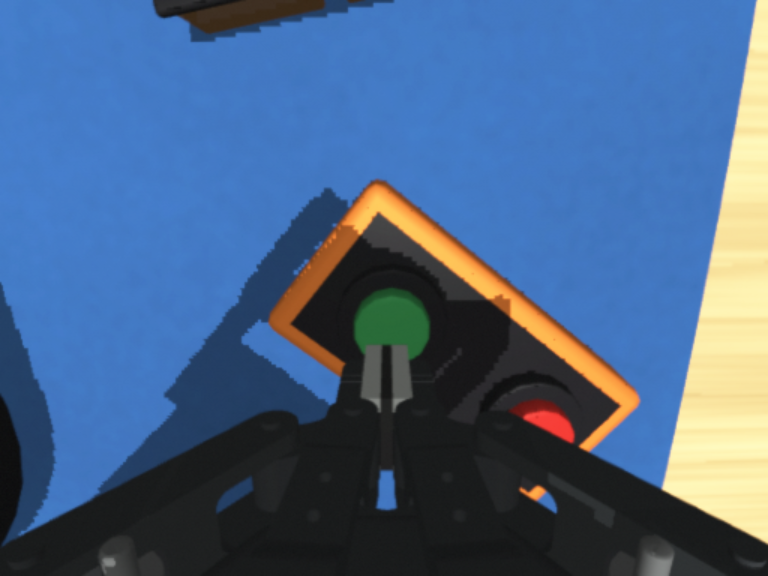

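The green button centre is at (392,326), against a predicted (388,329), so I'm about 1 mm off. The red button at (540,430) is clear. I descend and press gently.

>>> send_rows(plan=[[[0,0.12,0.01],[0,0,0]],[[0,0.1,0],[0,0,0]],[[0,0.04,0],[0,0,0]],[[0,0,0],[0,0,0]],[[0,0,0],[0,0,0]]])

```text
time: 11.5
eef_pos: [0.559, -0.3382, 0.0804]
tcp_rot: [0.0, 0.707, -0.707, -0.0]
contact_force: [-0.0, 1.0, -0.5]
opening: -0.002
```

>>> send_rows(plan=[[[0,0.02,0],[0,0,0]],[[0,0.02,0],[0,0,0]],[[0,0,0],[0,0,0]],[[0,0,0],[0,0,0]]])

```text
time: 11.9
eef_pos: [0.5595, -0.3386, 0.0763]
tcp_rot: [-0.001, -0.707, 0.707, -0.0]
contact_force: [0.3, 0.2, 1.5]
opening: -0.0
```

>>> send_rows(plan=[[[0,0.02,0],[0,0,0]],[[0,0.015,0],[0,0,0]],[[0,0,0],[0,0,0]],[[0,0,0],[0,0,0]]])

```text
time: 12.3
eef_pos: [0.5595, -0.3386, 0.0721]
tcp_rot: [-0.001, -0.707, 0.707, -0.0]
contact_force: [-0.7, -0.7, 5.1]
opening: -0.002
```

>>> send_rows(plan=[[[0,0.015,0],[0,0,0]],[[0,0,0],[0,0,0]],[[0,0,0],[0,0,0]]])

```text
time: 12.6
eef_pos: [0.5596, -0.3387, 0.072]
tcp_rot: [-0.0, -0.707, 0.707, -0.0]
contact_force: [-2.5, 1.4, 10.9]
opening: -0.004
```

The button is at its hard stop: TCP 0.072, 10.9 N. I release and rise.

>>> send_rows(plan=[[[0,-0.03,0],[0,0,0]],[[0,-0.06,0],[0,0,0]],[[0,-0.2,0],[0,0,0]],[[0,-0.35,0],[0,0,0]],[[0,-0.35,0],[0,0,0]],[[0,-0.35,0],[0,0,0]],[[0.3,-0.3,0],[0,0,0]],[[0.3,0,0],[0,0,0]],[[0,0,0],[0,0,0]],[[0,0,0],[0,0,0]]])

```text
time: 13.6
eef_pos: [0.4868, -0.3377, 0.2648]
tcp_rot: [0.0, 0.708, -0.707, -0.001]
contact_force: [-0.4, 0.7, 0.2]
opening: -0.003
```

```bash
python3 - <<'E'
from h import *
s=snap('scene','s6');t=snap('top','t6');w=snap('wrist','w6')
print(proj(w,[[0.56,-.3375,.064]])*.98)
M=np.zeros((600,800,3),np.uint8)
M[:375,:500]=cv2.resize(w['img'],(500,375))
M[:300,500:]=cv2.resize(t['img'][100:220,185:305],(300,300))
M[300:,500:]=cv2.resize(s['img'][150:290,180:320],(300,300))
cv2.imwrite('pics/m7.png',M)
d=lambda a,b,sl:np.abs(load(a)['img'][sl].astype(int)-load(b)['img'][sl]).mean()
print(d('s0','s6',np.s_[170:212,185:218]))
E
```

```text
[[251.90517924  94.78205619]]
6.356661856661857
```

View pics/m7.png

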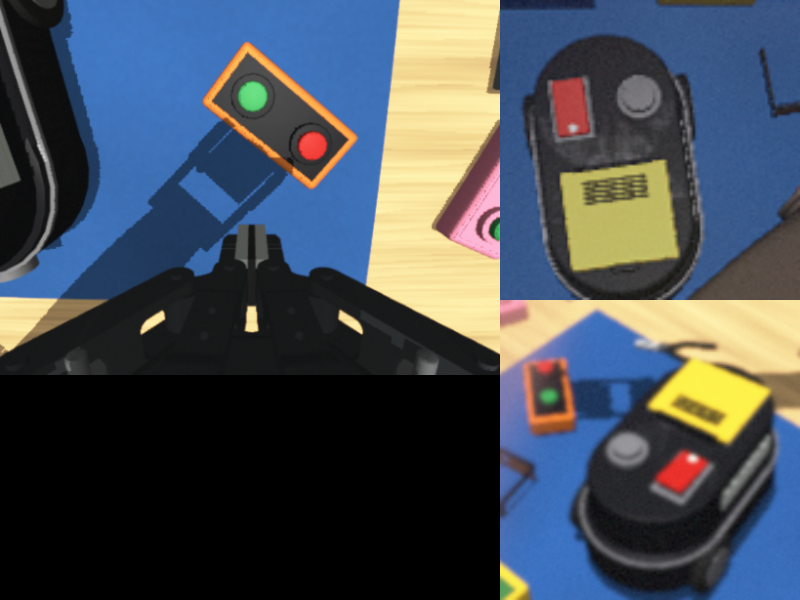

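The final view shows the cover flat, the rocker tipped on and the green button back up at (252,96), where (252,95) was predicted. So the control has not moved, and the arm is clear of everything. I hand in.

```bash
python3 -c "
from plant import sign_off; print(sign_off())"
```

```text
the job is handed in; nothing more can be done
None
```

I did the three steps in the order asked and handed the job in at about 14 s of robot time; `sign_off` gives no verdict.

1. **Cover:** I pushed it down at its centre line until it met a hard stop with the fingertips 211 mm above the bench (14 N). It stayed flat in the later pictures.
2. **Rocker:** I pressed the dotted end to its stop at 212 mm (16 N). The before/after crops show it tipped to on.
3. **Green start button:** I pressed it fully down, with the fingertips at 58 mm (11 N), and released it. In the last picture it is up again.

- **Control and other things:** The green button's last pixel matched the position measured at the start to about 1 px, so the control was not shoved. The red stop and grey rewind buttons were never touched, and nothing else on the bench was touched. At hand-in the arm was clear of everything.
- **Disagreements:** The force reading showed almost nothing during the cover's stiff-hinge travel, so I judged that part by the pictures and the hard stop. The dot and green button also sat a few pixels from their predicted wrist-camera positions, a few mm at most. No check failed.

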